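Tip the feeder skip of snack tubs into the packing tray and ease it back

ROBOT

A 6-joint arm with a two-finger parallel gripper is mounted at the origin on the work surface. World frame = base frame: x ahead of the robot, y to its left, z up, the work surface at z = 0. Lengths are in mm, angles in rad, forces in N, time in s.
With the tool pointing down it reaches from about 275 to 975 mm from the base axis. Payload 8.4 kg.
Tool frame: the origin (TCP) lies at the very end of the fingers, on their centre line; the grasp point (between the pads) lies 19 mm behind it; z points along the fingers, y is the direction in which the jaws open and shut (so a half turn about z gives the same grasp; the last joint's range is limited). The gripper opens to 92 mm and grips with 3 to 60 N. Pads are 20 mm wide; open, the fingers measure 128 mm over their backs; the gripper's body (75 mm by 189 mm) begins 69 mm behind the grasp point.
Start: joints at [1.305, 0.353, 1.633, -0, 1.155, -0.002], TCP at [162.968, 603.382, 214.583] pointing down, gripper open.
Joint ranges: [-2.63, 2.63], [-0.92, 2.1], [0.06, 2.66], [-1.3, 4.44], [0, 2.69], [-3.02, 3.02]. Speed limits (rad/s): [2.22, 2.22, 2.79, 3.14, 3.14, 3.14].

INTERFACE

Orientations are given as a unit quaternion [w, x, y, z].
In Python, from bench import get_state, snapshot, get_calibration, finish_job gives the robot as it stands.
- The arm moves only by the tool drive_tool, never from a script. Its argument "plan" is a list of rows, each an object of numbers: "x", "y", "z": the shift along the world's x, y, z in m; "yaw": the turn about the world's z in degrees; "grip": the opening, from 0 (shut) to 1 (fully open). In form: [{"x": .., "y": .., "z": .., "yaw": .., "grip": ..}, ...]. A call has 1 to 8 rows; each row is the pose to reach, as a shift and turn from the pose measured when the call began; what a row does not reach only later rows make up. A row lasts 1/10 s, in which the tool goes at most 50 mm and 8.59 degrees, less where a joint would pass 70% of its speed; a pose out of reach is approached as far as the arm can. A call with a gripper value outside its range is refused whole. The fingers move at their own pace and stop on an object; the grip force is fixed at half the most. Time passes only in rows, so rows that repeat a pose let the fingers close. It gives the time, the measured TCP pose, the force and the opening at its end, in the units of the state.
- get_state(): the state, without advancing time (a new reading comes with each control period).
- snapshot(name): name is "scene" or "top"; returns the picture (480x640x3 uint8, red, green, blue); there is no depth.
- get_calibration(name): a dict with "K" (3x3 intrinsics, pixels), "rvec" (rotation vector, rad) and "tvec" (3), from world to camera coordinates, as OpenCV has them. Camera axes: x right, y down, z forward; pixel columns grow to the right and rows downward; lengths in mm; the calibration is good to about 2 mm. A picture is of the moment at which its call begins. get_calibration takes no time and is no camera call.
- finish_job(): hands the job in, once; it reports no verdict.
The state is a dict: "clock": time; "joint_positions": joint angles; "qd": joint speeds; "joint_efforts": joint torques, N m; "eef_pos": TCP position; "tcp_rot": TCP orientation; "contact_force": force on the tool from outside, world axes, zero at the start; "wrist_torque": the same for the moment, N m; "grip_width": finger opening in mm.
Only numpy, scipy, OpenCV 4.12 (cv2) and the standard library are available. Lean on these libraries where they do the work, as an engineer would, in place of code of your own. Each camera call takes 0.05 s, during which the arm holds its last target.

TASK

Tip the loaded skip over its detent so that it swings right over and drops its four snack tubs into the blue tray, and keep your hand off it for a second while it lies fully dumped. Then ease the skip gently back upright without ever letting it snap back, and press its sprung bail down just until the skip sits fully home on its rest and stays there when you let go. Do not overstrain the bail, and leave the jar, the tape roll and the spatula alone.

Things in the scene. Friction and masses are not known exactly. Their poses are not given: they have to be found in the camera images.
- stand: Fixed steel stand: base plate 180 x 210 x 12 mm (x -160 to +20 mm); two cheeks 60 mm wide, 162 mm tall, 176 mm apart, carry the hinge; a rest post under the skip's rear. Origin on the bench straight below the middle of the hinge axis; +x is the way the skip tips (towards the tray), y along the hinge axis, z up.
- hinge (a point): Middle of the hinge axis of the skip, 150 mm above the bench; fixed, same axes as the stand. The skip turns about its y axis.
- skip (a joint): Skip angle (rad): 0 home on its rest, 1.65 dumped, at its end stop. Detent: resists tipping with up to 1.3 Nm (8 N at the bar); past about 0.8 it falls to the end stop and stays. Back: resists with up to 1.5 Nm (9 N at the bar); below about 0.75 it pulls home and snaps if let go. Stiff hinge: eased back, it sticks up to 0.16 short of home; press the bar on (3 to 10 N) until the skip meets its rest, then it stays home.
- bail (a joint): Flex (rad) of the sprung bail that carries the grip bar: it swings on the skip's own hinge axis and drives the skip through a torsion spring of 14 Nm/rad (about 80 N/rad at the bar). 0 relaxed, + when the bar runs ahead towards dumped, - when it is pulled or pressed towards home. Beyond 0.2 rad (16 N at the bar) it is overstrained.
- grip_bar (a point): Middle of the skip's red grip bar: round, 16 mm thick, red part 110 mm long, parallel to the hinge axis, on two 9 mm rods 151 mm apart. Site axes turn with the bail, equal to the stand's when both joints are 0. The bar is 170 mm from the hinge axis: at joints 0 it is 109 mm behind (stand -x) and 130 mm above the hinge; with the skip at 1.65 it is 138 mm in front and 98 mm above it.
- scoop (a point): Middle of the floor of the skip, an aluminium scoop 136 mm wide; moves with the skip, 63 mm behind the hinge axis, at hinge height, at joint 0. There its floor spans stand x -127 to 0, rear and side walls rise 48 mm above the hinge, and a chute slopes up 35 degrees in front to x = +61 mm. Dumped, the scoop stands on end between the cheeks, its nearest edge about 80 mm from the bar's centre.
- tray: Fixed blue open tray in front of the stand, 240 (x) x 280 (y) x 60 mm high, walls 4 mm; origin at the centre of its underside, on the bench.
- tub0_mid (a point): Sealed orange snack tub with a cream lid, 42 x 34 x 25 mm, about 60 g, lying loose in the skip; point at its centre, 11 mm above its underside.
- tub1_mid (a point): Sealed orange snack tub with a cream lid, 42 x 34 x 25 mm, about 60 g, lying loose in the skip; point at its centre, 11 mm above its underside.
- tub2_mid (a point): Sealed orange snack tub with a cream lid, 42 x 34 x 25 mm, about 60 g, lying loose in the skip; point at its centre, 11 mm above its underside.
- tub3_mid (a point): Sealed orange snack tub with a cream lid, 42 x 34 x 25 mm, about 60 g, lying loose in the skip; point at its centre, 11 mm above its underside.
- jar: Amber jar with a black lid, 66 mm across, 100 mm tall, standing near the stand; bystander. Origin at the centre of its underside.
- tape: Yellow tape roll lying flat, 90 mm across, 30 mm high; bystander. Origin at the centre of its underside.
- spatula: Spatula lying on the bench by the stand, 280 mm long, wooden handle, steel blade 65 mm wide; bystander. Origin where the handle meets the blade shank, x towards the blade.
Things that resemble listed ones, but are neither listed nor needed, are in the scene too. Leave any black, pink or red look-alike of the part that bears tub0_mid alone.

How it is judged (in metres and radians):
On the way:
1. the skip lies fully dumped, untouched by the robot, with all four tubs in the tray (value of joint skip above 1.55 rad and contact force between each of the arm, the fingers and skip below 0.5 N and x of tub0_mid in the frame of tray between -0.118 and 0.118 m and y of tub0_mid in the frame of tray between -0.138 and 0.138 m and height (world z) of each of tub0_mid, tub1_mid, tub2_mid, tub3_mid below 0.065 m and x of tub1_mid in the frame of tray between -0.118 and 0.118 m and y of tub1_mid in the frame of tray between -0.138 and 0.138 m and x of tub2_mid in the frame of tray between -0.118 and 0.118 m and y of tub2_mid in the frame of tray between -0.138 and 0.138 m and x of tub3_mid in the frame of tray between -0.118 and 0.118 m and y of tub3_mid in the frame of tray between -0.138 and 0.138 m), for 0.4 s.
At the end, for the whole second after the job is handed in: The skip is home (joint under 0.015 rad, about 2.5 mm at the bar) and still, and all four tubs lie at rest inside the tray (value of joint skip below 0.015 rad and velocity of joint skip between -0.05 and 0.05 rad/s and x of tub0_mid in the frame of tray between -0.118 and 0.118 m and y of tub0_mid in the frame of tray between -0.138 and 0.138 m and height (world z) of each of tub0_mid, tub1_mid, tub2_mid, tub3_mid below 0.065 m and x of tub1_mid in the frame of tray between -0.118 and 0.118 m and y of tub1_mid in the frame of tray between -0.138 and 0.138 m and x of tub2_mid in the frame of tray between -0.118 and 0.118 m and y of tub2_mid in the frame of tray between -0.138 and 0.138 m and x of tub3_mid in the frame of tray between -0.118 and 0.118 m and y of tub3_mid in the frame of tray between -0.138 and 0.138 m and linear speed of each of tub0, tub1, tub2, tub3 below 0.03 m/s); the robot touches nothing.
It fails at once if the sprung bail is overstrained (flexed by more than 0.2 rad, about 16 N at the bar) (value of joint bail above 0.2 rad or value of joint bail below -0.2 rad).
It fails at once if the skip swings back towards home faster than 2 rad/s (velocity of joint skip below -2 rad/s).
It fails at once if the jar, the tape roll or the spatula is moved by more than 30 mm (distance of any of jar, tape, spatula from where it was at the start of the episode above 0.03 m).
It also fails if it takes over 69 s, if anything falls off the work surface, if the arm or the gripper's body presses on something with over 40 N, if the wrist force passes 120 N, or if a joint passes its speed limit or range.

## Working session

There is one attempt and no reset: what is moved stays moved. The work goes in short steps, Python scripts to look and compute and a tool call to move; the robot and the scene stay as the last step left them, time stands still between calls to the robot, and variables do not carry over. Pictures are saved under pics/ and viewed, and the job is handed in when it is done.

Besides the shell and the picture viewer there is one more tool, called by a JSON object that holds its "op" and its "data", one argument or row to a line. drive_tool: Moves the arm, as the interface text tells. Its arguments: {"type":"object","properties":{"plan":{"type":"array","items":{"type":"object","properties":{"x":{"type":"number"},"y":{"type":"number"},"z":{"type":"number"},"yaw":{"type":"number"},"grip":{"type":"number"}}}}},"required":["plan"]}

```bash
mkdir -p pics; python3 - <<'E'
from bench import *
import cv2
s=get_state();print(s)
for n in ("scene","top"):
    im=snapshot(n);cv2.imwrite(f"pics/{n}0.png",im[:,:,::-1]);print(n,get_calibration(n))
E
```

```text
{'clock': 0.0, 'joint_positions': array([ 1.30461318e+00,  3.53649949e-01,  1.63412123e+00,  4.29364914e-06,
        1.15516056e+00, -2.40715508e-03]), 'qd': array([-3.94894110e-04, -5.88307375e-05,  1.75108313e-03,  3.72302926e-04,
       -9.69300730e-04, -8.02771234e-04]), 'joint_efforts': array([-2.36172935e-03, -5.93840718e+01, -3.34197879e+01,  6.95919874e-02,
        2.32658163e-02, -1.01519943e-04]), 'eef_pos': array([162.83223166, 602.92129106, 213.86807328]), 'tcp_rot': array([-9.15919064e-05,  1.31506809e-01,  9.91315041e-01, -6.63249852e-04]), 'contact_force': array([-0.47881122, -0.62932249,  0.89190817]), 'wrist_torque': array([-0.00213852, -0.00559797, -0.00272211]), 'grip_width': 91.85079100002103}
scene {'K': array([[479.18079582,   0.        , 318.93795312],
       [  0.        , 479.18079582, 239.83122306],
       [  0.        ,   0.        ,   1.        ]]), 'rvec': array([ 1.31199018,  2.18235849, -0.95827902]), 'tvec': array([ 134.20871059, -229.3544052 , 1528.87624417])}
top {'K': array([[448.79769469,   0.        , 323.58003511],
       [  0.        , 448.79769469, 238.50681585],
       [  0.        ,   0.        ,   1.        ]]), 'rvec': array([ 2.11255211, -2.14260721,  0.20372099]), 'tvec': array([121.67671871, 597.40722073, 973.90946765])}
```

View pics/scene0.png

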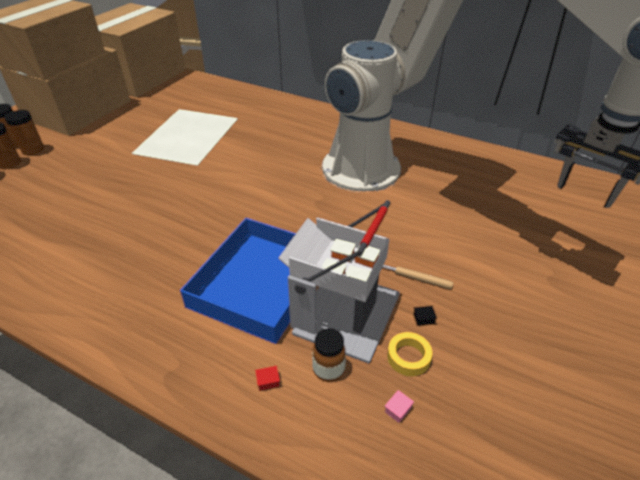

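View pics/top0.png

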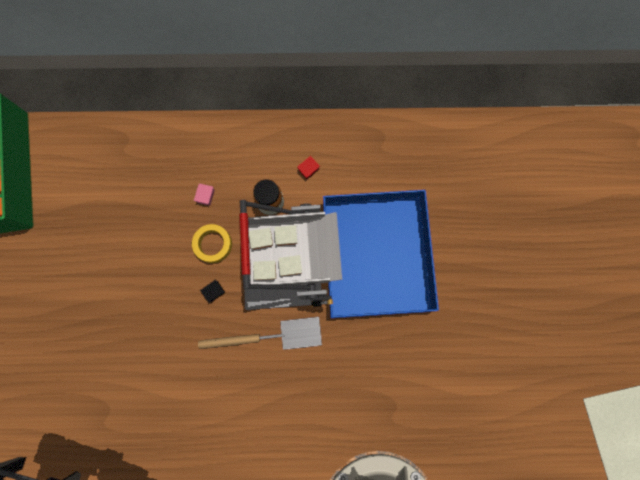

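```bash
python3 - <<'E'
import cv2
a=cv2.imread("pics/top0.png")[170:350,185:445];cv2.imwrite("pics/topc.png",cv2.resize(a,None,fx=3,fy=3,interpolation=cv2.INTER_CUBIC))
a=cv2.imread("pics/scene0.png")[190:390,240:460];cv2.imwrite("pics/scenec.png",cv2.resize(a,None,fx=3,fy=3,interpolation=cv2.INTER_CUBIC))
E
```

```text
(no output)
```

View pics/topc.png

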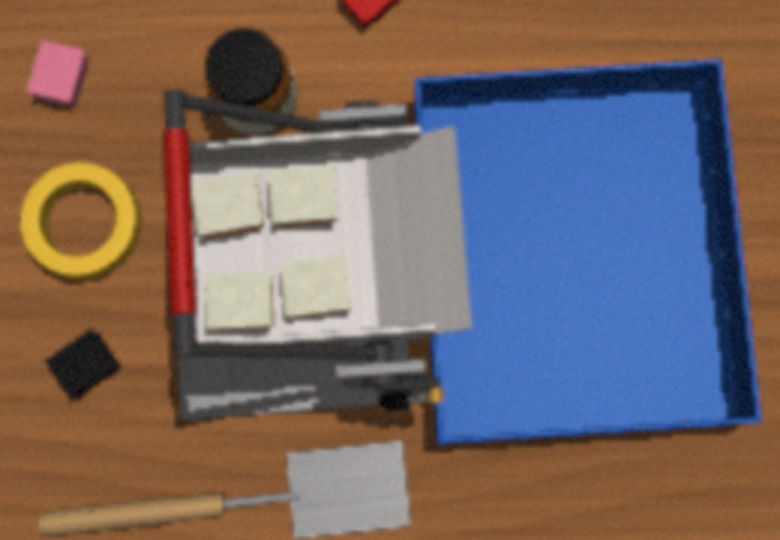

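View pics/scenec.png

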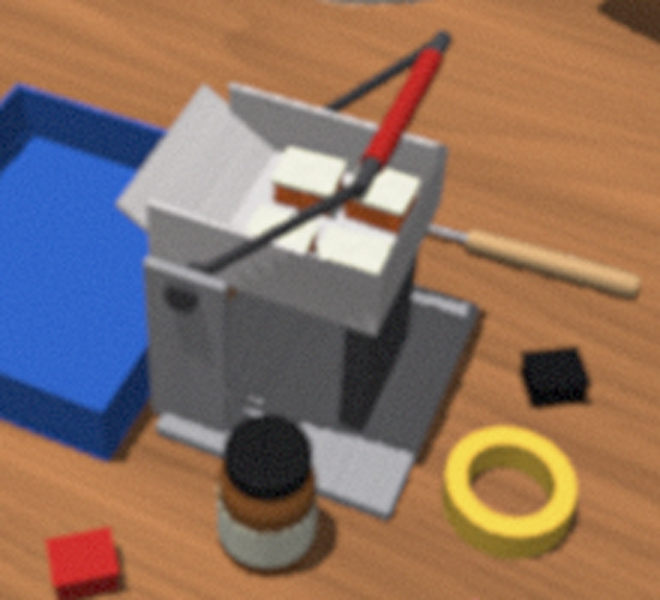

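```bash
cat >h.py <<'E'
import numpy as np,cv2
from bench import *
from scipy.optimize import least_squares
def cam(n):
    c=get_calibration(n);return c["K"],cv2.Rodrigues(np.array(c["rvec"]))[0],np.array(c["tvec"])
def planez(n,uv,z):
    K,R,t=cam(n);d=R.T@np.linalg.solve(K,[uv[0],uv[1],1]);o=-R.T@t;return o+d*(z-o[2])/d[2]
def proj(n,P):
    K,R,t=cam(n);p=np.atleast_2d(P)@R.T+t;p=p@K.T;return p[:,:2]/p[:,2:]
def tri(a,b):
    def f(X):return np.r_[proj("top",X)[0]-a,proj("scene",X)[0]-b]
    r=least_squares(f,[500,0,200]);return r.x,r.fun
E
python3 - <<'E'
from h import *
T=lambda x,y:(185+x/3,170+y/3)
S=lambda x,y:(240+x/3,190+y/3)
for p in [(175,128),(182,313),(174,95),(184,345)]: print("bar",planez("top",T(*p),280))
for p in [(416,78),(721,60),(760,420),(438,443)]: print("tray",planez("top",T(*p),60))
print("rear walls", planez("top",T(190,148),198),planez("top",T(198,342),198))
print(tri(T(175,128),S(370,165)));print(tri(T(182,313),S(435,53)))
print("jar",planez("top",T(244,65),100),"tape",planez("top",T(78,220),30),"base",planez("top",T(184,420),12), "spat",planez("top",T(220,505),10),planez("top",T(288,455),10),planez("top",T(40,525),10))
E
```

```text
bar [606.36642493 258.74282493 280.        ]
bar [495.00610395 252.63074942 280.        ]
bar [626.83715774 259.71674855 280.        ]
bar [476.30462864 251.14552745 280.        ]
tray [698.52365267 111.59812912  60.        ]
tray [ 709.89354324 -125.56796899   60.        ]
tray [ 433.35386453 -138.89226265   60.        ]
tray [420.07307309  99.47609851  60.        ]
rear walls [613.07687375 262.93918531 198.        ] [484.97795954 255.73235688 198.        ]
(array([606.88765057, 258.70201085, 278.45565892]), array([ 0.17400738, -0.07573199,  0.18896044,  0.00149822]))
(array([494.50469294, 252.93334057, 282.17900241]), array([-0.3842181 ,  0.15752987, -0.46382906,  0.01064235]))
jar [698.76810992 239.81470331 100.        ] tape [595.82438784 376.76077017  30.        ] base [440.89786126 294.45916294  12.        ] spat [376.23278772 266.1571343   10.        ] [413.12606584 214.22035048  10.        ] [363.34816822 403.24383684  10.        ]
```

{"op": "drive_tool", "data": {
  "plan": [
    {"z": 0.05, "grip": 0.5},
    {"z": 0.1, "x": 0.02, "y": -0.01, "yaw": 6, "grip": 0.5},
    {"z": 0.14, "x": 0.05, "y": -0.03, "yaw": 12, "grip": 0.5},
    {"z": 0.15, "x": 0.09, "y": -0.06, "yaw": 18, "grip": 0.5},
    {"z": 0.15, "x": 0.13, "y": -0.09, "yaw": 18, "grip": 0.5},
    {"z": 0.15, "x": 0.17, "y": -0.12, "yaw": 18, "grip": 0.5},
    {"z": 0.15, "x": 0.2, "y": -0.15, "yaw": 18, "grip": 0.5},
    {"z": 0.15, "x": 0.23, "y": -0.18, "yaw": 18, "grip": 0.5}
  ]
}}

```text
invalid input at $.plan[0]: expected keys x, y, z, yaw, grip
```

{"op": "drive_tool", "data": {
  "plan": [
    {"x": 0, "y": 0, "z": 0.05, "yaw": 0, "grip": 0.5},
    {"x": 0.02, "y": -0.01, "z": 0.09, "yaw": 6, "grip": 0.5},
    {"x": 0.05, "y": -0.03, "z": 0.12, "yaw": 12, "grip": 0.5},
    {"x": 0.09, "y": -0.06, "z": 0.14, "yaw": 18, "grip": 0.5},
    {"x": 0.13, "y": -0.09, "z": 0.15, "yaw": 18, "grip": 0.5},
    {"x": 0.17, "y": -0.12, "z": 0.15, "yaw": 18, "grip": 0.5},
    {"x": 0.2, "y": -0.15, "z": 0.15, "yaw": 18, "grip": 0.5},
    {"x": 0.23, "y": -0.18, "z": 0.15, "yaw": 18, "grip": 0.5}
  ]
}}

```text
clock: 0.9
eef_pos: [394.2, 421.2, 363.8]
tcp_rot: [-0.0, -0.025, 1.0, -0.001]
contact_force: [0.3, 1.1, 0.2]
grip_width: 45.8
```

{"op": "drive_tool", "data": {
  "plan": [
    {"x": 0.03, "y": -0.035, "z": 0, "yaw": 0, "grip": 0.45},
    {"x": 0.06, "y": -0.07, "z": 0, "yaw": 0, "grip": 0.45},
    {"x": 0.1, "y": -0.105, "z": 0, "yaw": 0, "grip": 0.45},
    {"x": 0.13, "y": -0.14, "z": 0, "yaw": 0, "grip": 0.45},
    {"x": 0.15, "y": -0.16, "z": -0.02, "yaw": 0, "grip": 0.45},
    {"x": 0.157, "y": -0.165, "z": -0.04, "yaw": 0, "grip": 0.45},
    {"x": 0.157, "y": -0.165, "z": -0.04, "yaw": 0, "grip": 0.45}
  ]
}}

```text
clock: 1.6
eef_pos: [550.7, 254.3, 320.5]
tcp_rot: [-0.002, -0.024, 1.0, -0.002]
contact_force: [-0.1, 0.4, -0.6]
grip_width: 41.1
```

```bash
python3 - <<'E'
from h import *
for n in ("scene","top"):
    im=snapshot(n)[:,:,::-1];cv2.imwrite(f"pics/{n}1.png",im)
a=cv2.imread("pics/top1.png")[170:350,185:445];b=cv2.imread("pics/scene1.png")[130:310,260:520]
cv2.imwrite("pics/c1.png",cv2.resize(np.vstack([a,b]),None,fx=1.6,fy=1.6,interpolation=cv2.INTER_CUBIC))
E
```

```text
(no output)
```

View pics/c1.png

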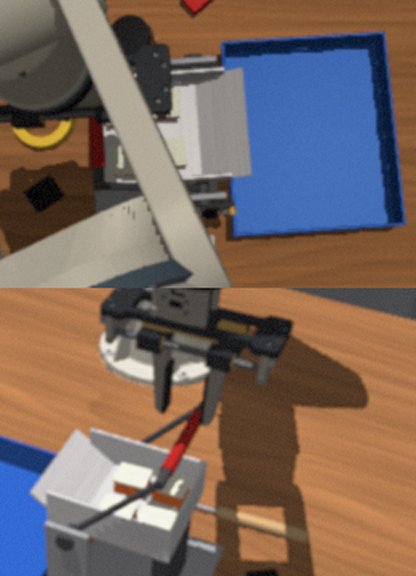

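The gripper straddles the red bar's middle from above (scene crop about (185,440)), with the jaws across the bar. I'll go down next.

{"op": "drive_tool", "data": {
  "plan": [
    {"x": 0, "y": 0.001, "z": -0.02, "yaw": 0, "grip": 0.45},
    {"x": 0, "y": 0.001, "z": -0.04, "yaw": 0, "grip": 0.45},
    {"x": 0, "y": 0.001, "z": -0.06, "yaw": 0, "grip": 0.45},
    {"x": 0, "y": 0.001, "z": -0.06, "yaw": 0, "grip": 0.45}
  ]
}}

```text
clock: 2.1
eef_pos: [549.2, 257.8, 262.4]
tcp_rot: [-0.002, -0.025, 1.0, -0.001]
contact_force: [-0.5, -0.9, 0.4]
grip_width: 41.3
```

```bash
python3 - <<'E'
from h import *
im=snapshot("scene")[:,:,::-1]
b=im[130:310,260:520]
cv2.imwrite("pics/c2.png",cv2.resize(b,None,fx=3,fy=3,interpolation=cv2.INTER_CUBIC))
print(get_state()["contact_force"])
E
```

```text
[0.41009604 0.03225492 0.45607504]
```

View pics/c2.png

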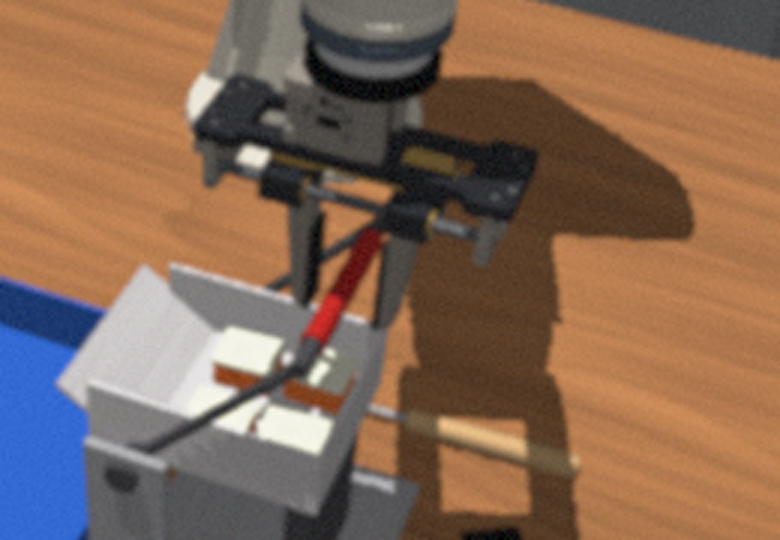

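The bar lies between the fingers. I'll narrow the cage and push along the arc.

{"op": "drive_tool", "data": {
  "plan": [
    {"x": 0.001, "y": -0.002, "z": -0.001, "yaw": 0, "grip": 0.28},
    {"x": 0.002, "y": -0.011, "z": 0.006, "yaw": 0, "grip": 0.28},
    {"x": 0.002, "y": -0.021, "z": 0.013, "yaw": 0, "grip": 0.28},
    {"x": 0.003, "y": -0.031, "z": 0.019, "yaw": 0, "grip": 0.28},
    {"x": 0.003, "y": -0.042, "z": 0.024, "yaw": 0, "grip": 0.28},
    {"x": 0.004, "y": -0.053, "z": 0.029, "yaw": 0, "grip": 0.28}
  ]
}}

```text
clock: 2.75
eef_pos: [555.2, 207.1, 296.9]
tcp_rot: [0.001, -0.026, 1.0, 0.002]
contact_force: [-3.3, 11.3, 7.5]
grip_width: 25.7
```

{"op": "drive_tool", "data": {
  "plan": [
    {"x": 0, "y": -0.008, "z": -0.003, "yaw": 0, "grip": 0.28},
    {"x": 0, "y": -0.02, "z": 0, "yaw": 0, "grip": 0.28},
    {"x": 0, "y": -0.032, "z": 0.002, "yaw": 0, "grip": 0.28},
    {"x": 0.001, "y": -0.043, "z": 0.003, "yaw": 0, "grip": 0.28},
    {"x": 0.002, "y": -0.055, "z": 0.004, "yaw": 0, "grip": 0.28}
  ]
}}

```text
clock: 3.25
eef_pos: [558.4, 153.4, 304.3]
tcp_rot: [0.004, -0.026, 1.0, 0.005]
contact_force: [-0.8, 7.7, 6.3]
grip_width: 25.9
```

{"op": "drive_tool", "data": {
  "plan": [
    {"x": 0, "y": -0.012, "z": -0.003, "yaw": 0, "grip": 0.28},
    {"x": 0, "y": -0.024, "z": -0.004, "yaw": 0, "grip": 0.28},
    {"x": 0, "y": -0.036, "z": -0.006, "yaw": 0, "grip": 0.28},
    {"x": 0.001, "y": -0.048, "z": -0.009, "yaw": 0, "grip": 0.28}
  ]
}}

```text
clock: 3.65
eef_pos: [559.7, 104.2, 296.5]
tcp_rot: [0.005, -0.026, 1.0, 0.004]
contact_force: [-0.2, 0.5, -0.2]
grip_width: 26.0
```

{"op": "drive_tool", "data": {
  "plan": [
    {"x": 0, "y": -0.011, "z": -0.004, "yaw": 0, "grip": 0.28},
    {"x": 0, "y": -0.022, "z": -0.009, "yaw": 0, "grip": 0.28},
    {"x": 0.001, "y": -0.034, "z": -0.016, "yaw": 0, "grip": 0.28},
    {"x": 0.001, "y": -0.044, "z": -0.022, "yaw": 0, "grip": 0.28},
    {"x": 0.002, "y": -0.053, "z": -0.029, "yaw": 0, "grip": 0.28},
    {"x": 0.002, "y": -0.062, "z": -0.037, "yaw": 0, "grip": 0.28},
    {"x": 0.003, "y": -0.072, "z": -0.047, "yaw": 0, "grip": 0.28}
  ]
}}

```text
clock: 4.35
eef_pos: [563.1, 30.2, 249.6]
tcp_rot: [0.005, -0.026, 1.0, 0.003]
contact_force: [0.5, -4.8, 2.9]
grip_width: 26.0
```

{"op": "drive_tool", "data": {
  "plan": [
    {"x": 0, "y": -0.008, "z": -0.008, "yaw": 0, "grip": 0.28},
    {"x": 0, "y": -0.015, "z": -0.015, "yaw": 0, "grip": 0.28},
    {"x": 0, "y": -0.021, "z": -0.019, "yaw": 0, "grip": 0.28},
    {"x": 0, "y": -0.023, "z": -0.019, "yaw": 0, "grip": 0.28},
    {"x": 0, "y": -0.023, "z": -0.019, "yaw": 0, "grip": 0.28}
  ]
}}

```text
clock: 4.85
eef_pos: [563.1, 7.1, 230.8]
tcp_rot: [0.005, -0.025, 1.0, 0.004]
contact_force: [0.6, 0.1, -0.3]
grip_width: 25.7
```

```bash
python3 - <<'E'
from h import *
im=snapshot("scene")[:,:,::-1]
b=im[150:370,160:420]
cv2.imwrite("pics/c3.png",cv2.resize(b,None,fx=2.7,fy=2.7,interpolation=cv2.INTER_CUBIC))
im=snapshot("top")[:,:,::-1]
cv2.imwrite("pics/c3t.png",im)
print(get_state()["contact_force"])
E
```

```text
[ 0.06975394 -0.06793035 -0.46903324]
```

View pics/c3.png

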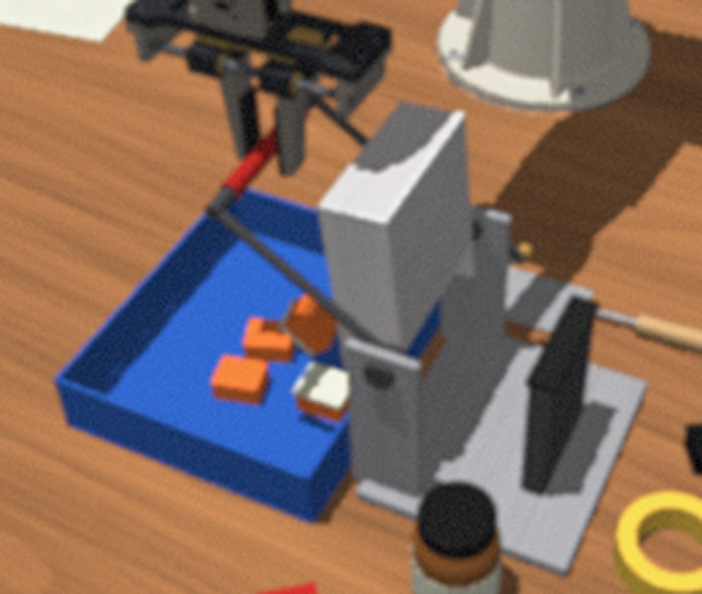

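View pics/c3t.png

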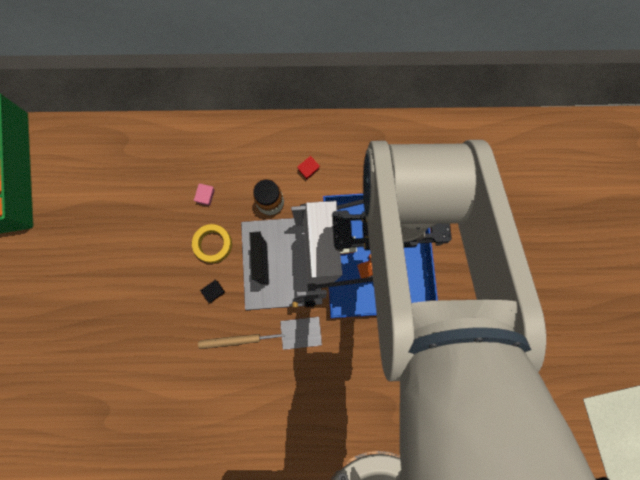

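Four tubs show in the tray, at (240,378), (268,338), (312,320) and (320,390) in the crop, and the skip stands on end. I'll open, lift clear, wait and check.

{"op": "drive_tool", "data": {
  "plan": [
    {"x": 0, "y": 0.001, "z": 0, "yaw": 0, "grip": 0.45},
    {"x": 0, "y": 0.001, "z": 0, "yaw": 0, "grip": 0.45},
    {"x": 0, "y": 0.001, "z": 0.03, "yaw": 0, "grip": 0.45},
    {"x": 0, "y": 0.001, "z": 0.06, "yaw": 0, "grip": 0.45},
    {"x": 0, "y": 0.001, "z": 0.1, "yaw": 0, "grip": 0.45},
    {"x": 0, "y": 0.001, "z": 0.13, "yaw": 0, "grip": 0.45},
    {"x": 0, "y": 0.001, "z": 0.13, "yaw": 0, "grip": 0.45},
    {"x": 0, "y": 0.001, "z": 0.13, "yaw": 0, "grip": 0.45}
  ]
}}

```text
clock: 5.75
eef_pos: [563.5, 8.6, 361.4]
tcp_rot: [0.006, -0.026, 1.0, 0.004]
contact_force: [0.2, -0.8, -0.7]
grip_width: 41.3
```

{"op": "drive_tool", "data": {
  "plan": [
    {"x": 0, "y": 0, "z": 0, "yaw": 0, "grip": 0.45},
    {"x": 0, "y": 0, "z": 0, "yaw": 0, "grip": 0.45},
    {"x": 0, "y": 0, "z": 0, "yaw": 0, "grip": 0.45},
    {"x": 0, "y": 0, "z": 0, "yaw": 0, "grip": 0.45},
    {"x": 0, "y": 0, "z": 0, "yaw": 0, "grip": 0.45},
    {"x": 0, "y": 0, "z": 0, "yaw": 0, "grip": 0.45},
    {"x": 0, "y": 0, "z": 0, "yaw": 0, "grip": 0.45},
    {"x": 0, "y": 0, "z": 0, "yaw": 0, "grip": 0.45}
  ]
}}

```text
clock: 6.55
eef_pos: [563.5, 8.6, 361.4]
tcp_rot: [0.006, -0.026, 1.0, 0.004]
contact_force: [-0.6, 1.0, 0.0]
grip_width: 41.2
```

```bash
python3 - <<'E'
from h import *
im=snapshot("scene")[:,:,::-1]
cv2.imwrite("pics/scene4.png",im)
b=im[190:370,170:390]
cv2.imwrite("pics/c4.png",cv2.resize(b,None,fx=3.3,fy=3.3,interpolation=cv2.INTER_CUBIC))
for z in(248,): 
  H=np.array([556.3,146.8,150]);ux=np.array([.05,-.9987,0]);uy=np.array([.9987,.05,0])
  for s in(-55,55):print(proj("scene",H+138*ux+s*uy+[0,0,98]))
  print("rear wall",proj("scene",H+58*ux+68*uy+[0,0,123]),proj("scene",H+58*ux-68*uy+[0,0,123]))
E
```

```text
[[273.5046499  189.77155005]]
[[246.61943878 219.67451803]]
rear wall [[278.14382619 225.19324133]] [[309.6035415  186.49020577]]
```

View pics/c4.png

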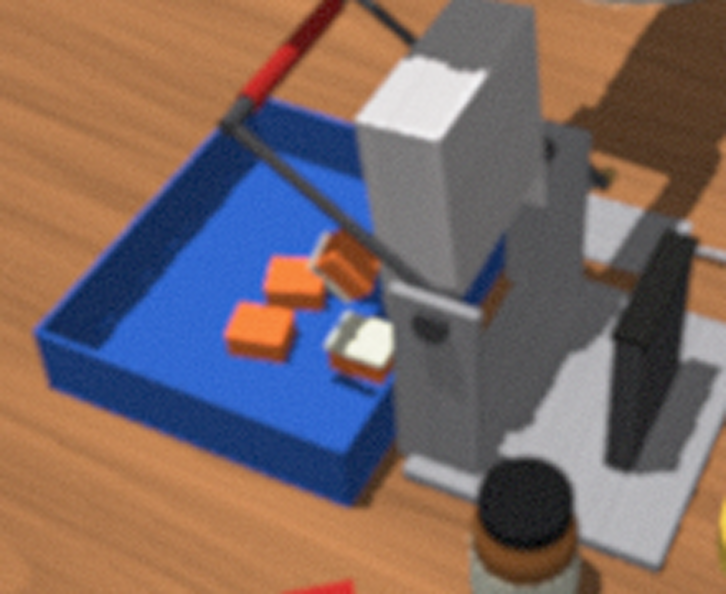

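```bash
python3 - <<'E'
from h import *
H=np.array([556.3,146.8,0]);ux=np.array([.05,-.9987,0]);uy=np.array([.9987,.05,0])
for p in [(345,265),(362,345),(295,280),(260,330)]:
  for z in (12,25,45,70):
    P=planez("scene",(170+p[0]/3.3,190+p[1]/3.3),z)-H
    print(p,z,"tray xy",(P@ux-160.4).round(),(P@uy-1.2).round())
a=cv2.imread("pics/scene4.png")[250:320,230:310]
cv2.imwrite("pics/c5.png",cv2.resize(a,None,fx=8,fy=8,interpolation=cv2.INTER_CUBIC))
E
```

```text
(345, 265) 12 tray xy -18.0 -40.0
(345, 265) 25 tray xy -24.0 -30.0
(345, 265) 45 tray xy -35.0 -13.0
(345, 265) 70 tray xy -48.0 7.0
(362, 345) 12 tray xy -67.0 23.0
(362, 345) 25 tray xy -73.0 33.0
(362, 345) 45 tray xy -82.0 48.0
(362, 345) 70 tray xy -93.0 66.0
(295, 280) 12 tray xy 8.0 -11.0
(295, 280) 25 tray xy 1.0 -1.0
(295, 280) 45 tray xy -10.0 15.0
(295, 280) 70 tray xy -24.0 34.0
(260, 330) 12 tray xy 6.0 42.0
(260, 330) 25 tray xy -1.0 51.0
(260, 330) 45 tray xy -12.0 66.0
(260, 330) 70 tray xy -26.0 84.0
```

View pics/c5.png

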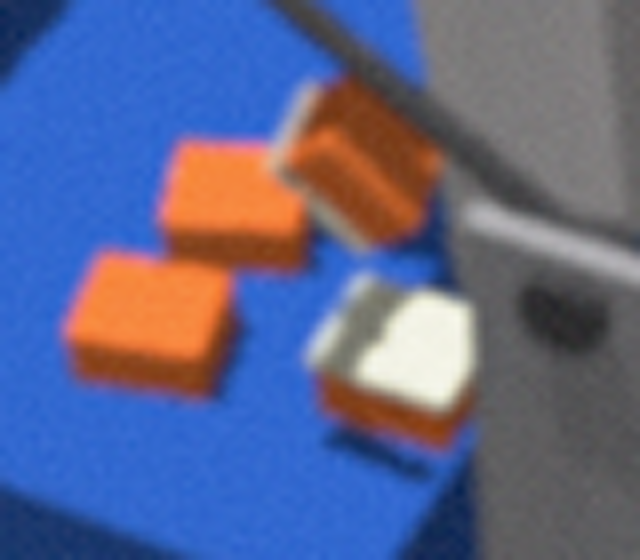

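{"op": "drive_tool", "data": {
  "plan": [
    {"x": 0, "y": 0.03, "z": 0, "yaw": 0, "grip": 0.45},
    {"x": 0, "y": 0.07, "z": 0, "yaw": 0, "grip": 0.45},
    {"x": 0, "y": 0.11, "z": 0, "yaw": 0, "grip": 0.45},
    {"x": 0, "y": 0.15, "z": 0, "yaw": 0, "grip": 0.45},
    {"x": 0, "y": 0.19, "z": 0, "yaw": 0, "grip": 0.45},
    {"x": 0, "y": 0.23, "z": 0, "yaw": 0, "grip": 0.45},
    {"x": 0, "y": 0.25, "z": 0, "yaw": 0, "grip": 0.45}
  ]
}}

```text
clock: 7.3
eef_pos: [563.1, 261.6, 361.3]
tcp_rot: [0.006, -0.027, 1.0, 0.004]
contact_force: [-0.3, -0.4, -0.1]
grip_width: 41.1
```

```bash
python3 - <<'E'
from h import *
im=snapshot("top")[:,:,::-1]
cv2.imwrite("pics/top6.png",im)
b=im[180:330,290:450]
cv2.imwrite("pics/c6.png",cv2.resize(b,None,fx=4,fy=4,interpolation=cv2.INTER_CUBIC))
E
```

```text
(no output)
```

View pics/c6.png

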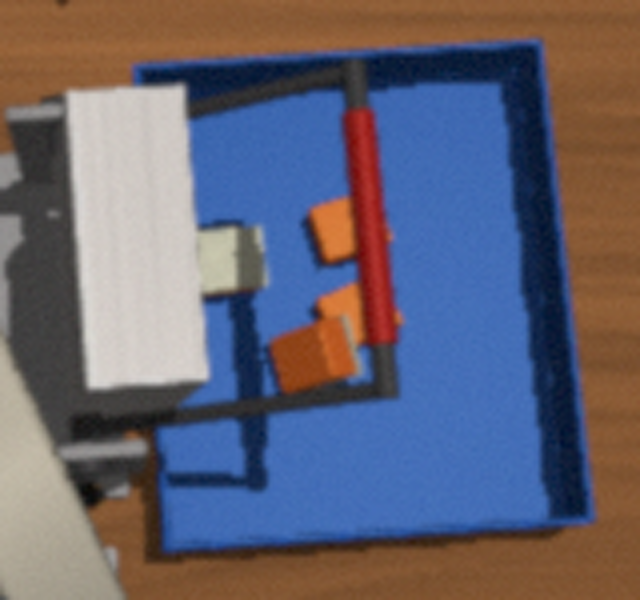

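```bash
python3 - <<'E'
from h import *
H=np.array([556.3,146.8,0]);ux=np.array([.05,-.9987,0]);uy=np.array([.9987,.05,0])
for t,s in [((266,260),(337,318)),((265,228),(310,355)),((266,293),(362,280)),((355,345),(290,130)),((315,355),(350,155))]:
    X,r=tri((290+t[0]/4,180+t[1]/4),(230+s[0]/8,250+s[1]/8))
    print(X.round(),"tray",((X-H)@ux-160.4).round(),((X-H)@uy-1.2).round(),r.round(1))
E
```

```text
[588.  36.  22.] tray -48.0 25.0 [-0.1  0.1 -0.1 -0. ]
[607.  37.  25.] tray -48.0 44.0 [-0.5  0.3 -0.6 -0.1]
[570.  35.  20.] tray -48.0 7.0 [ 0.5 -0.3  0.6  0.1]
[536. -14.  30.] tray -1.0 -29.0 [-0.3  0.1 -0.3 -0. ]
[532.   7.  25.] tray -22.0 -32.0 [ 0.5 -0.3  0.6  0.1]
```

All four tubs lie low and inside the tray, at heights of about 12–30 mm. The stripe near the lid is only the bar's shadow. Going back above the bar to ease it home.

{"op": "drive_tool", "data": {
  "plan": [
    {"x": 0, "y": -0.03, "z": 0, "yaw": 0, "grip": 0.45},
    {"x": 0, "y": -0.07, "z": 0, "yaw": 0, "grip": 0.45},
    {"x": 0, "y": -0.11, "z": 0, "yaw": 0, "grip": 0.45},
    {"x": 0, "y": -0.15, "z": 0, "yaw": 0, "grip": 0.45},
    {"x": 0, "y": -0.19, "z": 0, "yaw": 0, "grip": 0.45},
    {"x": 0, "y": -0.23, "z": 0, "yaw": 0, "grip": 0.45},
    {"x": 0, "y": -0.253, "z": 0, "yaw": 0, "grip": 0.45},
    {"x": 0, "y": -0.253, "z": -0.01, "yaw": 0, "grip": 0.45}
  ]
}}

```text
clock: 8.15
eef_pos: [563.5, 7.2, 352.2]
tcp_rot: [0.007, -0.025, 1.0, 0.004]
contact_force: [-0.3, 0.4, -0.2]
grip_width: 41.0
```

{"op": "drive_tool", "data": {
  "plan": [
    {"x": 0, "y": 0, "z": -0.03, "yaw": 0, "grip": 0.45},
    {"x": 0, "y": 0, "z": -0.06, "yaw": 0, "grip": 0.45},
    {"x": 0, "y": 0, "z": -0.09, "yaw": 0, "grip": 0.45},
    {"x": 0, "y": 0, "z": -0.12, "yaw": 0, "grip": 0.45},
    {"x": 0, "y": 0, "z": -0.12, "yaw": 0, "grip": 0.25},
    {"x": 0, "y": 0, "z": -0.12, "yaw": 0, "grip": 0.25},
    {"x": 0, "y": 0, "z": -0.12, "yaw": 0, "grip": 0.25}
  ]
}}

```text
clock: 8.85
eef_pos: [564.5, 7.5, 233.8]
tcp_rot: [0.008, -0.025, 1.0, 0.004]
contact_force: [0.3, -0.0, 0.1]
grip_width: 23.0
```

{"op": "drive_tool", "data": {
  "plan": [
    {"x": 0, "y": 0.006, "z": 0.002, "yaw": 0, "grip": 0.25},
    {"x": 0, "y": 0.012, "z": 0.006, "yaw": 0, "grip": 0.25},
    {"x": 0, "y": 0.02, "z": 0.015, "yaw": 0, "grip": 0.25},
    {"x": -0.001, "y": 0.029, "z": 0.023, "yaw": 0, "grip": 0.25},
    {"x": -0.002, "y": 0.038, "z": 0.031, "yaw": 0, "grip": 0.25}
  ]
}}

```text
clock: 9.35
eef_pos: [563.1, 39.5, 269.2]
tcp_rot: [0.01, -0.026, 1.0, -0.002]
contact_force: [-7.9, -29.2, 21.5]
grip_width: 23.3
```

{"op": "drive_tool", "data": {
  "plan": [
    {"x": 0.001, "y": 0, "z": 0.004, "yaw": 0, "grip": 0.25},
    {"x": 0.001, "y": 0, "z": 0.006, "yaw": 0, "grip": 0.25}
  ]
}}

```text
clock: 9.55
eef_pos: [564.9, 38.4, 277.9]
tcp_rot: [0.012, -0.025, 1.0, -0.003]
contact_force: [1.3, -5.4, -1.8]
grip_width: 22.9
```

{"op": "drive_tool", "data": {
  "plan": [
    {"x": 0, "y": -0.002, "z": -0.007, "yaw": 0, "grip": 0.25},
    {"x": 0, "y": -0.005, "z": -0.015, "yaw": 0, "grip": 0.25},
    {"x": 0, "y": -0.01, "z": -0.024, "yaw": 0, "grip": 0.25},
    {"x": 0, "y": -0.016, "z": -0.033, "yaw": 0, "grip": 0.25},
    {"x": 0, "y": -0.023, "z": -0.042, "yaw": 0, "grip": 0.25},
    {"x": 0, "y": -0.03, "z": -0.048, "yaw": 0, "grip": 0.25},
    {"x": 0, "y": -0.03, "z": -0.048, "yaw": 0, "grip": 0.25}
  ]
}}

```text
clock: 10.25
eef_pos: [565.2, 8.0, 230.5]
tcp_rot: [0.012, -0.025, 1.0, -0.003]
contact_force: [-0.6, 0.6, -0.8]
grip_width: 23.3
```

```bash
python3 - <<'E'
from h import *
im=snapshot("scene")[:,:,::-1]
b=im[130:290,180:380]
cv2.imwrite("pics/c7.png",cv2.resize(b,None,fx=3.6,fy=3.6,interpolation=cv2.INTER_CUBIC))
print(get_state()["contact_force"])
E
```

```text
[0.1454817  0.22964586 0.37339899]
```

View pics/c7.png

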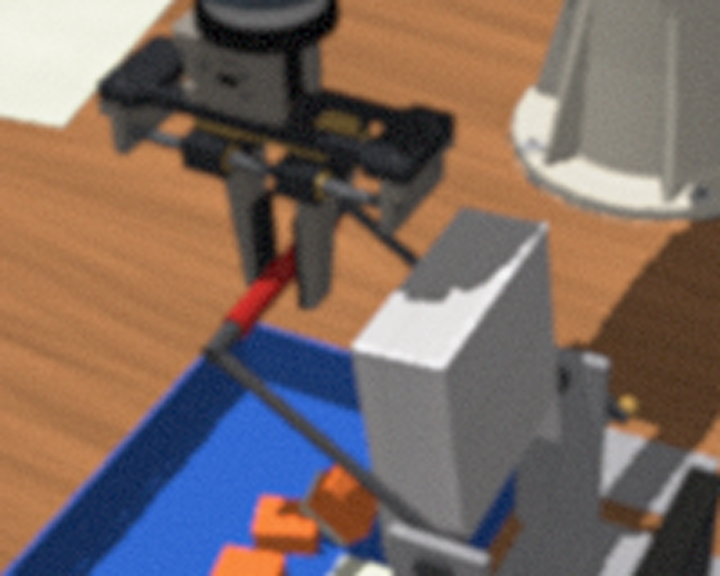

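The bar is still in the fingers and the skip is back on its stop. A firm grip will avoid sliding along the fingers, so I'll close.

{"op": "drive_tool", "data": {
  "plan": [
    {"x": 0, "y": 0, "z": 0, "yaw": 0, "grip": 0.15},
    {"x": 0, "y": 0, "z": 0, "yaw": 0, "grip": 0.1},
    {"x": 0, "y": 0, "z": 0, "yaw": 0, "grip": 0.1},
    {"x": 0, "y": 0, "z": 0, "yaw": 0, "grip": 0.1}
  ]
}}

```text
clock: 10.7
eef_pos: [565.3, 6.8, 232.0]
tcp_rot: [0.012, -0.026, 1.0, -0.005]
contact_force: [-2.1, -12.7, 6.1]
grip_width: 15.1
```

{"op": "drive_tool", "data": {
  "plan": [
    {"x": 0, "y": 0.002, "z": 0.003, "yaw": 0, "grip": 0.1},
    {"x": 0, "y": 0.004, "z": 0.006, "yaw": 0, "grip": 0.1},
    {"x": 0, "y": 0.0075, "z": 0.0105, "yaw": 0, "grip": 0.1},
    {"x": 0, "y": 0.0115, "z": 0.015, "yaw": 0, "grip": 0.1},
    {"x": -0.001, "y": 0.0155, "z": 0.0195, "yaw": 0, "grip": 0.1}
  ]
}}

```text
clock: 11.2
eef_pos: [564.1, 21.8, 251.7]
tcp_rot: [0.012, -0.026, 1.0, -0.006]
contact_force: [1.6, -6.1, -3.3]
grip_width: 15.0
```

{"op": "drive_tool", "data": {
  "plan": [
    {"x": 0, "y": 0.0045, "z": 0.004, "yaw": 0, "grip": 0.1},
    {"x": 0, "y": 0.009, "z": 0.008, "yaw": 0, "grip": 0.1},
    {"x": -0.001, "y": 0.0135, "z": 0.012, "yaw": 0, "grip": 0.1},
    {"x": -0.001, "y": 0.018, "z": 0.0155, "yaw": 0, "grip": 0.1},
    {"x": -0.001, "y": 0.023, "z": 0.019, "yaw": 0, "grip": 0.1},
    {"x": -0.001, "y": 0.028, "z": 0.0225, "yaw": 0, "grip": 0.1}
  ]
}}

```text
clock: 11.8
eef_pos: [562.7, 47.4, 275.3]
tcp_rot: [0.012, -0.026, 1.0, -0.009]
contact_force: [-4.9, -16.9, 7.7]
grip_width: 15.0
```

{"op": "drive_tool", "data": {
  "plan": [
    {"x": 0, "y": 0.006, "z": 0.005, "yaw": 0, "grip": 0.1},
    {"x": 0, "y": 0.011, "z": 0.008, "yaw": 0, "grip": 0.1},
    {"x": 0, "y": 0.017, "z": 0.011, "yaw": 0, "grip": 0.1},
    {"x": -0.001, "y": 0.0225, "z": 0.014, "yaw": 0, "grip": 0.1},
    {"x": -0.001, "y": 0.028, "z": 0.0165, "yaw": 0, "grip": 0.1},
    {"x": -0.001, "y": 0.0335, "z": 0.019, "yaw": 0, "grip": 0.1}
  ]
}}

```text
clock: 12.4
eef_pos: [560.7, 79.3, 294.9]
tcp_rot: [0.011, -0.027, 1.0, -0.011]
contact_force: [-4.6, -13.5, 3.3]
grip_width: 15.1
```

{"op": "drive_tool", "data": {
  "plan": [
    {"x": 0, "y": 0.003, "z": 0.001, "yaw": 0, "grip": 0.1},
    {"x": 0, "y": 0.006, "z": 0.003, "yaw": 0, "grip": 0.1},
    {"x": 0, "y": 0.009, "z": 0.004, "yaw": 0, "grip": 0.1},
    {"x": 0, "y": 0.012, "z": 0.005, "yaw": 0, "grip": 0.1}
  ]
}}

```text
clock: 12.8
eef_pos: [559.9, 90.1, 299.6]
tcp_rot: [0.01, -0.027, 1.0, -0.013]
contact_force: [-1.2, -10.8, -2.3]
grip_width: 15.2
```

{"op": "drive_tool", "data": {
  "plan": [
    {"x": 0, "y": 0.004, "z": 0.001, "yaw": 0, "grip": 0.1},
    {"x": 0, "y": 0.008, "z": 0.002, "yaw": 0, "grip": 0.1},
    {"x": 0, "y": 0.012, "z": 0.003, "yaw": 0, "grip": 0.1},
    {"x": -0.001, "y": 0.016, "z": 0.004, "yaw": 0, "grip": 0.1},
    {"x": -0.001, "y": 0.02, "z": 0.005, "yaw": 0, "grip": 0.1}
  ]
}}

```text
clock: 13.3
eef_pos: [558.7, 108.8, 305.7]
tcp_rot: [0.01, -0.027, 0.999, -0.015]
contact_force: [-2.7, -11.6, 4.9]
grip_width: 15.1
```

{"op": "drive_tool", "data": {
  "plan": [
    {"x": 0, "y": 0.005, "z": 0.002, "yaw": 0, "grip": 0.1},
    {"x": 0, "y": 0.01, "z": 0.003, "yaw": 0, "grip": 0.1},
    {"x": -0.001, "y": 0.015, "z": 0.004, "yaw": 0, "grip": 0.1},
    {"x": -0.001, "y": 0.02, "z": 0.004, "yaw": 0, "grip": 0.1},
    {"x": -0.001, "y": 0.025, "z": 0.004, "yaw": 0, "grip": 0.1},
    {"x": -0.001, "y": 0.03, "z": 0.004, "yaw": 0, "grip": 0.1}
  ]
}}

```text
clock: 13.9
eef_pos: [557.0, 138.8, 310.5]
tcp_rot: [0.009, -0.027, 0.999, -0.015]
contact_force: [-4.6, -4.7, 2.0]
grip_width: 15.1
```

{"op": "drive_tool", "data": {
  "plan": [
    {"x": 0, "y": 0.006, "z": -0.001, "yaw": 0, "grip": 0.1},
    {"x": 0, "y": 0.012, "z": -0.002, "yaw": 0, "grip": 0.1},
    {"x": -0.001, "y": 0.018, "z": -0.003, "yaw": 0, "grip": 0.1},
    {"x": -0.001, "y": 0.0235, "z": -0.004, "yaw": 0, "grip": 0.1},
    {"x": -0.001, "y": 0.0295, "z": -0.005, "yaw": 0, "grip": 0.1},
    {"x": -0.001, "y": 0.035, "z": -0.007, "yaw": 0, "grip": 0.1}
  ]
}}

```text
clock: 14.5
eef_pos: [554.9, 176.3, 305.6]
tcp_rot: [0.009, -0.028, 0.999, -0.014]
contact_force: [-11.6, 3.4, 18.7]
grip_width: 14.9
```

{"op": "drive_tool", "data": {
  "plan": [
    {"x": -0.001, "y": 0.004, "z": 0, "yaw": 0, "grip": 0.1},
    {"x": -0.002, "y": 0.0095, "z": -0.001, "yaw": 0, "grip": 0.1},
    {"x": -0.002, "y": 0.015, "z": -0.003, "yaw": 0, "grip": 0.1},
    {"x": -0.003, "y": 0.021, "z": -0.005, "yaw": 0, "grip": 0.1},
    {"x": -0.003, "y": 0.0265, "z": -0.007, "yaw": 0, "grip": 0.1}
  ]
}}

```text
clock: 15.0
eef_pos: [552.9, 203.9, 299.2]
tcp_rot: [0.01, -0.028, 0.999, -0.013]
contact_force: [4.3, 0.3, -0.5]
grip_width: 15.1
```

{"op": "drive_tool", "data": {
  "plan": [
    {"x": 0, "y": 0.0045, "z": -0.0015, "yaw": 0, "grip": 0.1},
    {"x": 0, "y": 0.01, "z": -0.004, "yaw": 0, "grip": 0.1},
    {"x": -0.001, "y": 0.015, "z": -0.0065, "yaw": 0, "grip": 0.1},
    {"x": -0.001, "y": 0.0205, "z": -0.009, "yaw": 0, "grip": 0.1},
    {"x": -0.001, "y": 0.0255, "z": -0.012, "yaw": 0, "grip": 0.1}
  ]
}}

```text
clock: 15.5
eef_pos: [551.5, 230.1, 287.3]
tcp_rot: [0.01, -0.028, 0.999, -0.013]
contact_force: [-1.1, -0.6, 4.3]
grip_width: 14.9
```

{"op": "drive_tool", "data": {
  "plan": [
    {"x": 0, "y": 0.0025, "z": -0.0015, "yaw": 0, "grip": 0.1},
    {"x": 0, "y": 0.0045, "z": -0.003, "yaw": 0, "grip": 0.1},
    {"x": 0, "y": 0.007, "z": -0.0045, "yaw": 0, "grip": 0.1},
    {"x": 0, "y": 0.0095, "z": -0.0065, "yaw": 0, "grip": 0.1},
    {"x": 0, "y": 0.0095, "z": -0.0065, "yaw": 0, "grip": 0.1}
  ]
}}

```text
clock: 16.0
eef_pos: [551.0, 240.0, 280.6]
tcp_rot: [0.01, -0.028, 0.999, -0.013]
contact_force: [-3.5, 0.2, 3.5]
grip_width: 15.2
```

{"op": "drive_tool", "data": {
  "plan": [
    {"x": 0, "y": 0.0025, "z": -0.002, "yaw": 0, "grip": 0.1},
    {"x": 0, "y": 0.005, "z": -0.0035, "yaw": 0, "grip": 0.1},
    {"x": 0, "y": 0.0075, "z": -0.0055, "yaw": 0, "grip": 0.1},
    {"x": 0, "y": 0.0095, "z": -0.007, "yaw": 0, "grip": 0.1},
    {"x": 0, "y": 0.0095, "z": -0.007, "yaw": 0, "grip": 0.1}
  ]
}}

```text
clock: 16.5
eef_pos: [550.5, 249.7, 273.1]
tcp_rot: [0.009, -0.028, 0.999, -0.013]
contact_force: [-5.4, -0.4, 4.6]
grip_width: 15.0
```

```bash
python3 - <<'E'
from h import *
im=snapshot("scene")[:,:,::-1]
cv2.imwrite("pics/scene8.png",im)
b=im[190:390,240:460]
cv2.imwrite("pics/c8.png",cv2.resize(b,None,fx=3,fy=3,interpolation=cv2.INTER_CUBIC))
print(get_state()["contact_force"])
E
```

```text
[-5.61970097 -1.0522828   3.41773303]
```

View pics/c8.png

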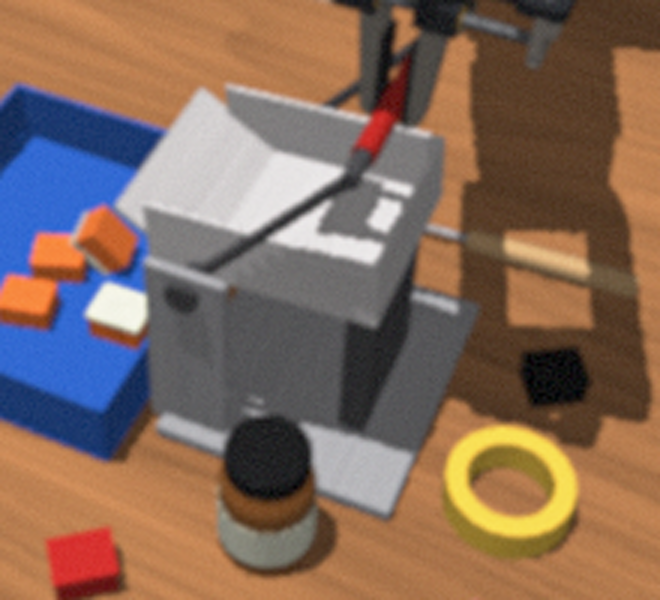

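{"op": "drive_tool", "data": {
  "plan": [
    {"x": 0, "y": 0.002, "z": -0.0015, "yaw": 0, "grip": 0.1},
    {"x": 0, "y": 0.004, "z": -0.003, "yaw": 0, "grip": 0.1},
    {"x": 0, "y": 0.006, "z": -0.005, "yaw": 0, "grip": 0.1},
    {"x": 0, "y": 0.006, "z": -0.005, "yaw": 0, "grip": 0.1}
  ]
}}

```text
clock: 16.95
eef_pos: [550.1, 255.8, 267.6]
tcp_rot: [0.008, -0.028, 0.999, -0.013]
contact_force: [-5.0, -0.8, 3.3]
grip_width: 14.9
```

{"op": "drive_tool", "data": {
  "plan": [
    {"x": 0, "y": 0.002, "z": -0.0015, "yaw": 0, "grip": 0.1},
    {"x": 0, "y": 0.004, "z": -0.0035, "yaw": 0, "grip": 0.1},
    {"x": 0, "y": 0.005, "z": -0.0045, "yaw": 0, "grip": 0.1},
    {"x": 0, "y": 0.005, "z": -0.0045, "yaw": 0, "grip": 0.1}
  ]
}}

```text
clock: 17.35
eef_pos: [549.7, 260.8, 262.8]
tcp_rot: [0.008, -0.028, 0.999, -0.013]
contact_force: [-5.8, -2.3, 5.0]
grip_width: 15.2
```

```bash
python3 - <<'E'
from h import *
im=snapshot("scene")[:,:,::-1]
cv2.imwrite("pics/scene9.png",im)
a=cv2.imread("pics/scene0.png")[270:320,330:400];c=cv2.imread("pics/scene8.png")[270:320,330:400];b=im[270:320,330:400]
cv2.imwrite("pics/c9.png",cv2.resize(np.hstack([a,c,b]),None,fx=3.8,fy=8,interpolation=cv2.INTER_CUBIC))
print(get_state()["contact_force"])
E
```

```text
[-5.31738164 -1.89910532  3.67918757]
```

View pics/c9.png

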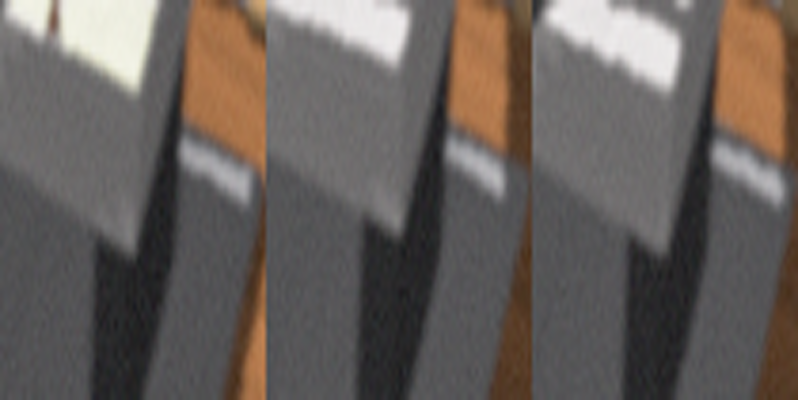

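The skip's rear corner is back at its starting height (crop row 256, against 255 at the start and 237 before). I'll press slightly further, staying below 10 N, then ease off.

{"op": "drive_tool", "data": {
  "plan": [
    {"x": 0, "y": 0.002, "z": -0.002, "yaw": 0, "grip": 0.1},
    {"x": 0, "y": 0.004, "z": -0.004, "yaw": 0, "grip": 0.1},
    {"x": 0, "y": 0.005, "z": -0.005, "yaw": 0, "grip": 0.1},
    {"x": 0, "y": 0.005, "z": -0.005, "yaw": 0, "grip": 0.1}
  ]
}}

```text
clock: 17.8
eef_pos: [549.5, 265.5, 258.0]
tcp_rot: [0.008, -0.028, 0.999, -0.013]
contact_force: [-6.7, -3.5, 7.9]
grip_width: 15.4
```

{"op": "drive_tool", "data": {
  "plan": [
    {"x": 0.001, "y": -0.003, "z": 0.0025, "yaw": 0, "grip": 0.1},
    {"x": 0.001, "y": -0.0055, "z": 0.005, "yaw": 0, "grip": 0.1},
    {"x": 0.001, "y": -0.008, "z": 0.0075, "yaw": 0, "grip": 0.1},
    {"x": 0.001, "y": -0.008, "z": 0.0075, "yaw": 0, "grip": 0.1}
  ]
}}

```text
clock: 18.2
eef_pos: [549.9, 257.9, 265.1]
tcp_rot: [0.007, -0.028, 1.0, -0.013]
contact_force: [-6.1, 1.2, 1.5]
grip_width: 15.4
```

{"op": "drive_tool", "data": {
  "plan": [
    {"x": 0, "y": 0, "z": 0, "yaw": 0, "grip": 0.25},
    {"x": 0, "y": 0, "z": 0, "yaw": 0, "grip": 0.4},
    {"x": 0, "y": -0.001, "z": 0, "yaw": 0, "grip": 0.5},
    {"x": 0, "y": -0.001, "z": 0, "yaw": 0, "grip": 0.5},
    {"x": 0, "y": -0.001, "z": 0.03, "yaw": 0, "grip": 0.5},
    {"x": 0, "y": -0.001, "z": 0.07, "yaw": 0, "grip": 0.5},
    {"x": 0, "y": -0.001, "z": 0.1, "yaw": 0, "grip": 0.5},
    {"x": 0, "y": -0.001, "z": 0.12, "yaw": 0, "grip": 0.5}
  ]
}}

```text
clock: 19.0
eef_pos: [550.6, 257.2, 387.9]
tcp_rot: [0.009, -0.028, 1.0, -0.012]
contact_force: [-0.3, -0.7, -0.4]
grip_width: 46.0
```

{"op": "drive_tool", "data": {
  "plan": [
    {"x": -0.02, "y": 0.03, "z": 0, "yaw": 0, "grip": 0.5},
    {"x": -0.05, "y": 0.06, "z": 0, "yaw": 0, "grip": 0.5},
    {"x": -0.08, "y": 0.09, "z": 0, "yaw": 0, "grip": 0.5},
    {"x": -0.11, "y": 0.12, "z": 0, "yaw": 0, "grip": 0.5},
    {"x": -0.14, "y": 0.15, "z": 0, "yaw": 0, "grip": 0.5},
    {"x": -0.17, "y": 0.18, "z": 0, "yaw": 0, "grip": 0.5},
    {"x": -0.19, "y": 0.2, "z": 0, "yaw": 0, "grip": 0.5},
    {"x": -0.19, "y": 0.2, "z": 0, "yaw": 0, "grip": 0.5}
  ]
}}

```text
clock: 19.8
eef_pos: [358.4, 459.5, 387.9]
tcp_rot: [0.008, -0.029, 0.999, -0.012]
contact_force: [0.4, -0.0, -1.3]
grip_width: 45.3
```

```bash
python3 - <<'E'
from h import *
A=cv2.imread("pics/scene0.png")
im=snapshot("scene")[:,:,::-1].copy();cv2.imwrite("pics/scene10.png",im)
t=snapshot("top")[:,:,::-1].copy();cv2.imwrite("pics/top10.png",t)
r=np.s_[195:365,225:405]
cv2.imwrite("pics/c10.png",cv2.resize(np.hstack([A[r],im[r]]),None,fx=2.2,fy=3,interpolation=cv2.INTER_CUBIC))
a=A[270:320,330:400];b=im[270:320,330:400]
cv2.imwrite("pics/c11.png",cv2.resize(np.hstack([a,b]),None,fx=5.7,fy=8,interpolation=cv2.INTER_CUBIC))
B=cv2.imread("pics/top0.png");r=np.s_[170:350,185:445]
cv2.imwrite("pics/c12.png",cv2.resize(np.vstack([B[r],t[r]]),None,fx=1.65,fy=1.65,interpolation=cv2.INTER_CUBIC))
def shift(A,B,r):
    f=lambda X:cv2.cvtColor(X,cv2.COLOR_BGR2GRAY).astype(np.float32)[r]
    return cv2.phaseCorrelate(f(A),f(B),cv2.createHanningWindow((r[1].stop-r[1].start,r[0].stop-r[0].start),cv2.CV_32F))
print("rear corner",shift(A,im,np.s_[282:306,345:375]))
print("jar",shift(A,im,np.s_[320:385,305:355]),"tape",shift(A,im,np.s_[325:380,380:440]))
E
```

```text
rear corner ((-0.03621369049781187, -0.1033538977381685), 1.0703195889790853)
jar ((-0.05871223859635322, 0.10502643151858138), 1.1085626522699992) tape ((0.019833268741916044, -0.036528312738642654), 0.9581525468826294)
```

View pics/c10.png

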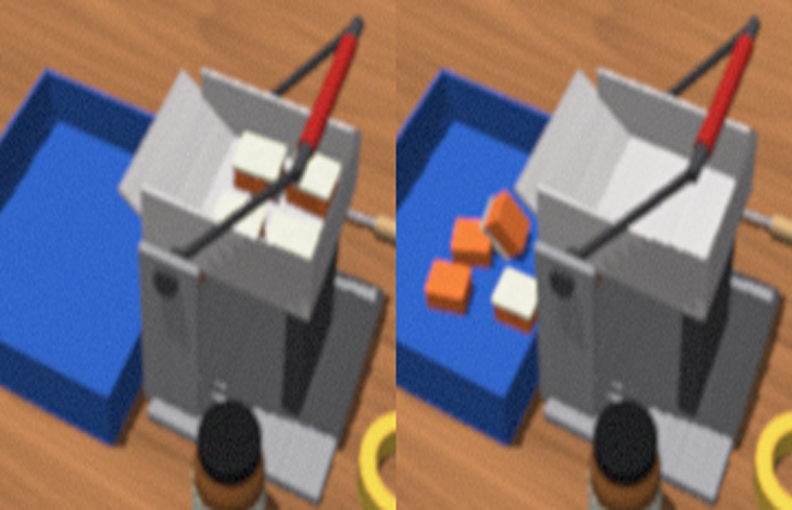

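View pics/c11.png

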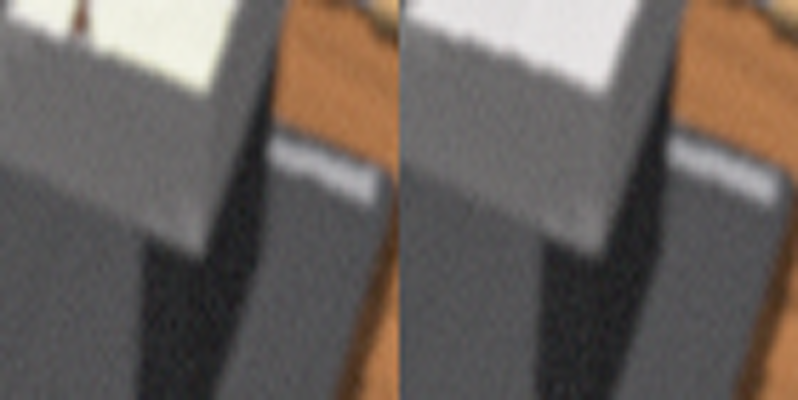

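View pics/c12.png

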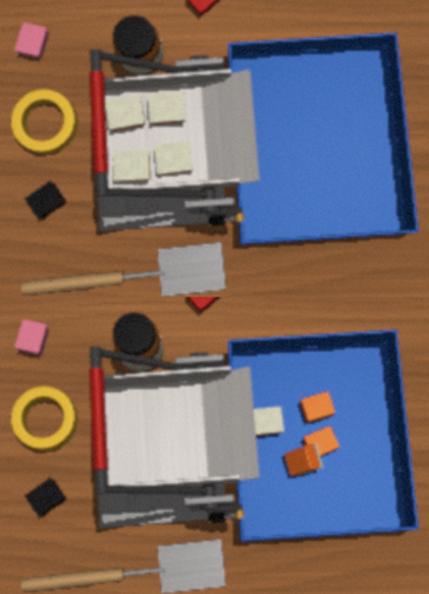

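```bash
python3 - <<'E'
from h import *
def red(f,r):
    X=cv2.imread(f)[r].astype(int);b,g,R=X[...,0],X[...,1],X[...,2]
    m=(R>110)&(g<60)&(b<60);y,x=np.nonzero(m);return x.mean().round(2)+r[1].start,y.mean().round(2)+r[0].start,m.sum()
for n,r in (("scene",np.s_[195:260,350:400]),("top",np.s_[200:290,230:262])):
    print(n,red(f"pics/{n}0.png",r),red(f"pics/{n}10.png",r))
H=np.array([556.3,146.8,150]);ux=np.array([.05,-.9987,0])
for th in (0,.015):
    a=np.radians(130)-th;P=H+170*np.cos(a)*ux+[0,0,170*np.sin(a)];print(th,proj("scene",P),proj("top",P))
# edge offsets: static cheek vs skip wall patches
def ph(r):
    f=lambda n:cv2.imread(n)[r].mean(2).astype(np.float32)
    A,B=f("pics/scene0.png"),f("pics/scene10.png");h,w=A.shape
    return cv2.phaseCorrelate(A,B,cv2.createHanningWindow((w,h),cv2.CV_32F))
print("wall-cheek region",ph(np.s_[284:312,350:372]),"chute",ph(np.s_[212:245,275:325]))
E
```

```text
scene (np.float64(374.63), np.float64(224.73), np.int64(293)) (np.float64(375.02), np.float64(224.74), np.int64(290))
top (np.float64(244.09), np.float64(242.21), np.int64(498)) (np.float64(243.89), np.float64(242.44), np.int64(499))
0 [[374.48105416 225.67684997]] [[244.32699053 243.00271542]]
0.015 [[373.55695643 224.72157428]] [[245.28199276 242.77417244]]
wall-cheek region ((-0.20871354840455325, 0.014514871253121342), 0.990793663263321) chute ((-0.1148697060653312, 0.0400649589676334), 1.070054791635937)
```

The red bar's centroid matches its starting picture to within 0.4 px, on the home side, where 0.015 rad would show as about 1 px. The skip is home and the four tubs are in the tray, so I'm handing in.

```bash
python3 - <<'E'
from bench import *
print(finish_job())
E
```

```text
the job is handed in; nothing more can be done
None
```

I tipped the skip over, dumped all four tubs into the blue tray, eased the skip back and pressed it home. The job is handed in at about 20 s of the 69 s allowed; it reports no verdict.

- **Dump:** I pushed the bar past the detent with it loosely caged between the fingers. The fingers followed the skip down, so it did not swing free. They were then clear of it for more than a second while it lay on its end stop, and both cameras showed all four tubs in the tray.
- **Return:** The first try, with the bar still loose in the fingers, jammed by sliding along them, with about 29 N sideways on the tool. I backed it down to the stop, gripped the bar and brought it back slowly. The force along the bar's path peaked at about 11 N, roughly 0.14 rad of bail flex. That is more than the stated 9 N but under the 0.2 rad limit. The bail flex was never read directly; these figures come from the wrist force.
- **Seating:** I pressed to about 8 N, eased back to about 1 N, let go and moved the arm well away.

**Last checks:** The bar and the skip's rear corner match the starting pictures to within about 0.4 px; 0.015 rad would show as about 1 px. One tub leans on another but looks settled. The jar and tape roll have not shifted beyond 0.1 px, and the spatula looks unmoved in the top view.

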